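Free a dividing table and hold its index plunger back

ROBOT

A 6-joint arm with a two-finger parallel gripper is mounted at the origin on the work surface. World frame = base frame: x ahead of the robot, y to its left, z up, the work surface at z = 0. Lengths are in m, angles in rad, forces in N, time in s.
With the tool pointing down it reaches from about 0.225 to 0.875 m from the base axis. Payload 3.4 kg.
Tool frame: the origin (TCP) lies midway between the tips of the shut fingers; the grasp point (between the pads) lies 19 mm behind it; z points along the fingers, y is the line along which they close (so a half turn about z gives the same grasp; the last joint's range is limited). The gripper opens to 85 mm and grips with 20 to 120 N. Pads are 22 mm wide; open, the fingers measure 114 mm over their backs; the gripper's body (76 mm by 85 mm) begins 54 mm behind the grasp point. The pads swing forward as they close: fully open they stand 13 mm farther back than shut.
Start: joints at [-0.121, 0.276, 1.505, -0, 1.361, -0.121], TCP at [0.575, -0, 0.231] pointing down, gripper open.
Joint ranges: [-2.89, 2.89], [-0.75, 2.08], [0.22, 2.7], [-1.18, 4.32], [0.11, 2.71], [-2.7, 2.7]. Speed limits (rad/s): [2.57, 2.57, 3.14, 3.14, 3.14, 3.14].

INTERFACE

Orientations are given as a 3x3 rotation matrix whose columns are the frame's x, y, z axes.
In Python, from rig import robot gives the robot as it stands.
- The arm moves only by the tool drive_tool, never from a script. Its argument "motion" is a list of rows, each an object with "linear": the shift along the tool's x, y, z each as a share of 0.3 m, from -1 to 1, a list of three; "rotation": the turn, a rotation vector about the tool's x, y, z each as a share of pi rad, from -1 to 1, a list of three; "hand": the opening, from 0 (shut) to 1 (fully open). A call has 1 to 20 rows; each row is the pose to reach, as a shift and turn from the pose commanded when the call began, along the tool's axes at that moment, turning the shorter way round; what a row does not reach only later rows make up. A row lasts 1/8 s, in which the tool goes at most 62.5 mm and 10.7 degrees, less where a joint would pass 70% of its speed; a pose out of reach is approached as far as the arm can. A call with a number of a shift or a turn outside -1 to 1 is refused whole. A call with a gripper value outside its range is refused whole. The fingers move at their own pace and stop on an object; the grip force is fixed at half the most. Time passes only in rows, so rows that repeat a pose let the fingers close. It gives the time, the measured TCP pose, the force, the opening and the grip force at its end, in the units of the state.
- robot.observe(): the state, without advancing time (a new reading comes with each control period).
- robot.grab_frame(name): name is "scene" or "side" or "wrist"; returns a dict with "pixels" (400x640x3 uint8, red, green, blue), "fx", "fy", "cx", "cy" (pixels), "R" (3x3) and "t" (3): a world point X has camera coordinates R X + t; the wrist camera has in their place "tool_from_camera" (4x4, takes a point from camera to tool coordinates, whose origin is the TCP and whose axes are the flange's). Camera axes: x right, y down, z forward; pixel columns grow to the right and rows downward; lengths in m; the calibration is good to about 2 mm. A picture is of the moment at which its call begins: read the wrist's pose just before it. There is no depth.
- robot.sign_off(): hands the job in; it is judged then, once.
The state is a dict: "t": time; "q": joint angles; "joint_velocities": joint speeds; "tau": joint torques, N m; "tcp_pos": TCP position; "orientation": TCP orientation; "wrist_force": force on the tool from outside, world axes, zero at the start; "ft_torque": the same for the moment, N m; "grip_width": finger opening in m; "gripper_force": force on a finger pad.
Only numpy, scipy, OpenCV 4.12 (cv2) and the standard library are available. Lean on these libraries where they do the work, as an engineer would, in place of code of your own. Each camera call takes 0.05 s, during which the arm holds its last target. There are 200 camera calls.

TASK

Get the little dividing table ready to be turned to its next hole: first throw its clamp lever (red ball) all the way over from leaning towards the black plunger knob to leaning away from it, then pull the sprung index plunger straight out by its knob, right back to its stop, so that its pin is clear of the plate. Finish while still holding the knob fully back (do not let go: I will turn the plate). Do not turn the plate yourself, and leave the other things on the bench and on the board where they are.

Things in the scene. Friction and masses are not known exactly. Their poses are not given: they have to be found in the camera images.
- divider: Dividing table for model bases: plywood board (250 x 230 mm, 12 mm thick), grey foot, round aluminium plate (120 mm across, 62 to 82 mm above the board's underside) with a black model base clamped on it, up to 96 mm high. Fixed to the bench. Origin: below the plate's centre, at the board's underside. +x points from the knob to the plate, +y from the plate to the clamp lever, z up.
- knob_center (a point): Pull knob of the plunger: black, axis level, grip 25 mm across, 24 mm long, then an end flange 30 mm across, 4 mm thick. Point: middle of the grip, on its axis; at home 112 mm from the plate's axis along divider -x, 72 mm above the board's underside. 57 mm of free air below it, free at both sides; behind it a 24 mm nut and a bracket 44 mm wide, top 18 mm above this point, face 32 mm behind it.
- plunger (a joint): How far the plunger is drawn, m: 0 = home, its 8 mm pin 8 mm deep in a hole in the plate's rim; 0.012 = fully back on its stop, pin 4 mm clear of the plate. The knob moves straight along divider -x. A spring draws it home (6 N at 0, 12 N at 0.012); it springs back when let go.
- clamp (a joint): Clamp lever, rad: 0 = clamped, leaning 0.6 rad from upright towards the knob (divider -x); 1.2 = free, on its stop, leaning as far the other way (+x). Turns about divider y; the ball moves along divider +x as the value grows. Stiff (about 3 N at the ball), stays where it is left; starts between 0 and 0.2.
- clamp_ball (a point): Centre of the red ball (22 mm across) at the end of the clamp lever, a steel arm 8 mm thick, 75 mm from pivot to ball.
- clamp_pivot (a point): Pivot of the clamp lever, beside the plate: divider x 0, y 99 mm, 52 mm above the board's underside. Between it and the plate stands a grey caliper (40 x 20 mm, 70 to 90 mm from the plate's axis, top 82 mm above the board's underside).
- plate (a joint): Angle of the plate, rad, 0 at the start. The pin keeps it there; with the pin drawn and the clamp off it turns easily.
- red_pot_mid (a point): Bystander: a hobby paint pot, 35 mm wide, 42 mm tall, red with a white lid. This point is half-way up, 21 mm above its underside.
- figure_mid (a point): Bystander: a grey miniature figure, 40 mm tall, on a black 25 mm round base. This point is on its axis, 18 mm above its underside.
- dropper_mid (a point): Bystander: a blue dropper bottle with a white nozzle, 25 mm wide, 74 mm tall. This point is half-way up.
- cutters_mid (a point): Bystander: side cutters with black grips, lying, 150 mm long, 42 mm wide, 12 mm high. This point is at their middle.
- knife_mid (a point): Bystander: a red craft knife, lying, 155 mm long, 10 mm wide, 9 mm high. This point is at its middle.
- file_mid (a point): Bystander: a needle file with a black grip, lying, 155 mm long, 12 mm wide, 10 mm high. This point is at its middle.
- blank_mid (a point): Bystander: a black round model base, 40 mm wide, 6 mm thick, lying on the mounting board in front, to the right of the knob. This point is at its middle.
- hex_key_mid (a point): Bystander: a dark hex key, 62 by 23 mm, 6 mm thick, lying on the mounting board, right of the plate. This point is at the middle of its long leg.

How it is judged:
On the way, in this order (a step that is already met when the one before it is completed fails the run):
1. the clamp lever is thrown over to free while the plunger is still home (value of joint clamp above 1.05 rad and value of joint plunger below 0.003 m), for 0.2 s.
2. the plunger is drawn right back (value of joint plunger above 0.0105 m), for 0.3 s.
At the end, for the whole second after the job is handed in: The fingers hold the plunger (more than 4 N between them) within 1.5 mm of fully back (joint over 0.0105 m), the clamp lever is free (over 1.05 of 1.2 rad) and the plate has not turned more than 0.06 rad; all through the last second (value of joint clamp above 1.05 rad and value of joint plunger above 0.0105 m and contact force between the fingers and plunger above 4 N and value of joint plate between -0.06 and 0.06 rad); the arm keeps its last pose, push and grip.
It fails at once if a bystander is pushed about (moved more than 15 mm) (distance of any of red_pot_mid, figure_mid, dropper_mid, cutters_mid, knife_mid, file_mid, blank_mid, hex_key_mid from where it was at the start of the episode above 0.015 m).
It fails at once if the plate is turned (more than 0.1 rad) (value of joint plate above 0.1 rad or value of joint plate below -0.1 rad).
It also fails if it takes over 43 s, if anything falls off the work surface, if the arm or the gripper's body presses on something with over 40 N, if the wrist force passes 120 N, or if a joint passes its speed limit or range.

## Working session

There is one attempt and no reset: what is moved stays moved. The work goes in short steps, Python scripts to look and compute and a tool call to move; the robot and the scene stay as the last step left them, time stands still between calls to the robot, and variables do not carry over. Pictures are saved under pics/ and viewed, at most 10 in all, crops included, and the job is handed in when it is done.

Besides the shell and the picture viewer there is one more tool, called after "Emit:" as name(argument=value, ...), one argument or row to a line, values as JSON. drive_tool: Moves the arm, as the interface text tells. Shift numbers are shares of 0.3 m and turn numbers shares of pi rad, none past 1 either way. Its arguments: {"type":"object","properties":{"motion":{"type":"array","items":{"type":"object","properties":{"linear":{"type":"array","items":{"type":"number"}},"rotation":{"type":"array","items":{"type":"number"}},"hand":{"type":"number"}}}}},"required":["motion"]}

```bash
mkdir -p pics; ls; python3 - <<'E'
from rig import robot
import cv2,pickle,numpy as np
s=robot.observe();print(s['t'],s['tcp_pos'],s['orientation'])
d={}
for n in("scene","side","wrist"):
    f=robot.grab_frame(n);d[n]=f
    cv2.imwrite(f"pics/{n}0.png",f["pixels"][:,:,::-1])
    if n!="wrist":print(n,f['fx'],-np.array(f['R']).T@np.array(f['t']),np.array(f['R'])[2])
    else:print(f['tool_from_camera'])
pickle.dump((s,d),open('f0.pkl','wb'))
E
```

```text
pics
0.0 [5.74464846e-01 8.45804171e-05 2.30436513e-01] [[ 1.02179946e-05  9.99998337e-01 -1.82394803e-03]
 [ 9.99999967e-01 -9.75058136e-06  2.56273250e-04]
 [ 2.56255039e-04 -1.82395059e-03 -9.99998304e-01]]
scene 449.8745430841849 [1.24213193 0.09553132 0.935751  ] [-0.64702842 -0.08043389 -0.75821145]
side 414.1654235809649 [0.22769073 0.75816301 0.729457  ] [ 0.30606254 -0.73603682 -0.60380089]
[[ 2.50759390e-04 -9.59940106e-01 -2.80205158e-01  7.26111434e-02]
 [ 9.99999889e-01  3.52157959e-04 -3.11525977e-04  5.46084613e-05]
 [ 3.97722756e-04 -2.80205049e-01  9.59940088e-01 -1.42143516e-01]
 [ 0.00000000e+00  0.00000000e+00  0.00000000e+00  1.00000000e+00]]
```

View pics/scene0.png

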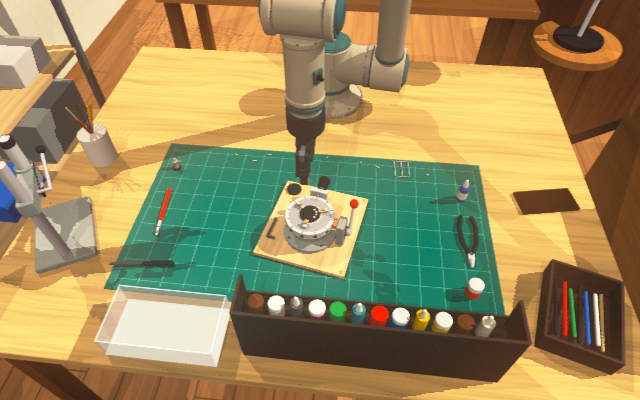

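View pics/side0.png

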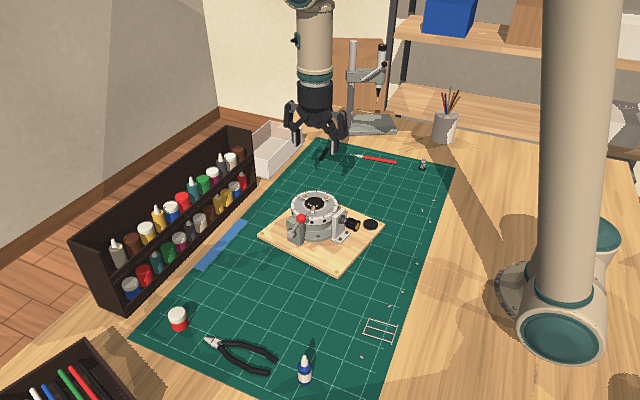

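The scene view shows the board around (312,228), red ball at (354,203) and knob at (324,183). In the side view the ball is at (300,218) and the knob at (353,224). Next I'll triangulate and look at the crops.

```bash
cat > h.py <<'E'
import numpy as np,cv2
def ray(f,u,v):
    R=np.array(f['R']);t=np.array(f['t'])
    d=R.T@np.array([(u-f['cx'])/f['fx'],(v-f['cy'])/f['fy'],1]);return -R.T@t,d/np.linalg.norm(d)
def wristcam(f,s):
    T=np.array(f['tool_from_camera']);Ro=np.array(s['orientation'])
    Rw=Ro@T[:3,:3];c=Ro@T[:3,3]+np.array(s['tcp_pos']);g=dict(f);g['R']=Rw.T;g['t']=-Rw.T@c;return g
def plane(f,u,v,z):
    o,d=ray(f,u,v);return o+d*(z-o[2])/d[2]
def tri(*obs):
    A=0;b=0
    for f,u,v in obs:
        o,d=ray(f,u,v);P=np.eye(3)-np.outer(d,d);A=A+P;b=b+P@o
    X=np.linalg.solve(A,b)
    return X,[np.linalg.norm((np.eye(3)-np.outer(ray(*o)[1],ray(*o)[1]))@(X-ray(*o)[0])) for o in obs]
def proj(f,X):
    c=np.array(f['R'])@X+np.array(f['t']);return f['fx']*c[0]/c[2]+f['cx'],f['fy']*c[1]/c[2]+f['cy']
def red(f,box):
    x0,y0,x1,y1=box;h=cv2.cvtColor(f['pixels'][y0:y1,x0:x1],cv2.COLOR_RGB2HSV)
    m=(((h[...,0]<6)|(h[...,0]>174))&(h[...,1]>150)&(h[...,2]>70)).astype(np.uint8)
    n,l,st,ce=cv2.connectedComponentsWithStats(m);i=1+np.argmax(st[1:,4]);return ce[i,0]+x0,ce[i,1]+y0,st[i]
E
python3 - <<'E'
import pickle;from h import *
s,d=pickle.load(open('f0.pkl','rb'))
A=d['scene'];B=d['side']
a=red(A,(340,190,370,220));b=red(B,(285,205,315,230));print(a,b)
print('ball',tri((A,*a[:2]),(B,*b[:2])))
print('knob',tri((A,324,183),(B,353,224)))
for u,v in [(368,205),(345,274),(256,254)]:print('A',plane(A,u,v,.012))
for u,v in [(385,222),(336,278),(258,235)]:print('B',plane(B,u,v,.012))
c1=cv2.resize(A['pixels'][165:285,240:385],None,fx=4,fy=4,interpolation=2)
c2=cv2.resize(B['pixels'][180:290,245:400],None,fx=4,fy=4,interpolation=2)
c1=cv2.resize(c1,(580,480));cv2.imwrite('pics/c1.png',c1[:,:,::-1]);cv2.imwrite('pics/c2.png',c2[:,:,::-1])
E
```

```text
(np.float64(353.44897959183675), np.float64(203.48979591836735), array([10, 10,  8,  8, 49], dtype=int32)) (np.float64(300.6060606060606), np.float64(218.0), array([11,  9, 10,  9, 66], dtype=int32))
ball (array([0.56213164, 0.10632323, 0.12163387]), [np.float64(0.0003747025151135879), np.float64(0.0003747025151135621)])
knob (array([0.46192384, 0.02681784, 0.07575424]), [np.float64(0.000749261083358256), np.float64(0.0007492610833582711)])
A [0.4713186  0.14616645 0.012     ]
A [0.68779502 0.09951171 0.012     ]
A [ 0.6551747  -0.11995057  0.012     ]
B [ 0.40887286 -0.0885934   0.012     ]
B [0.45391067 0.1493419  0.012     ]
B [0.69217769 0.09542867 0.012     ]
```

View pics/c1.png

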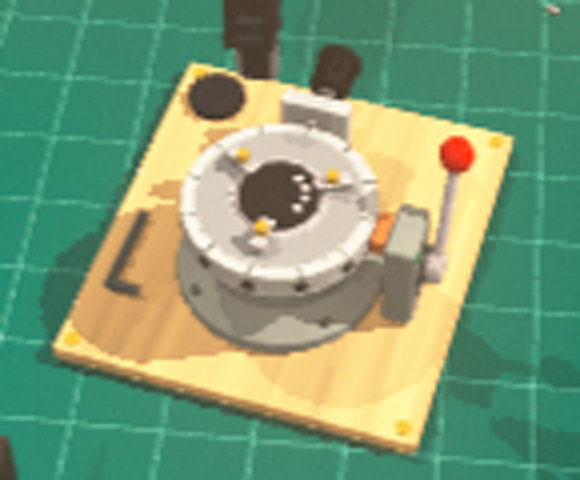

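View pics/c2.png

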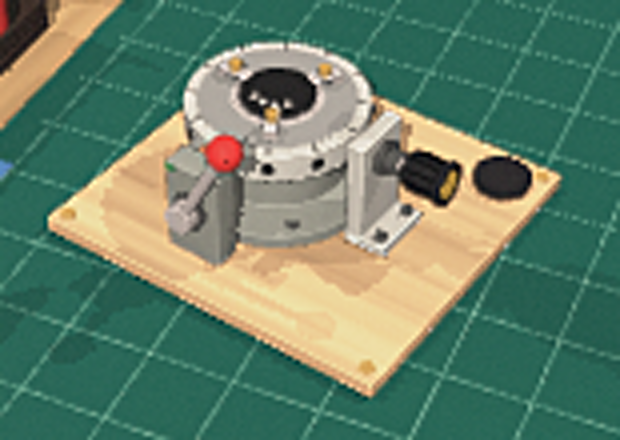

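View pics/wrist0.png

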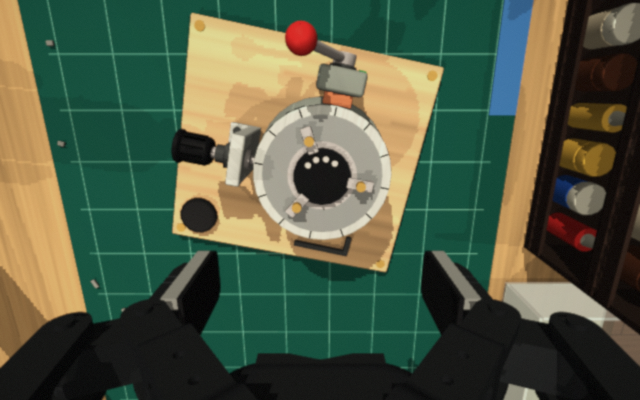

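The wrist view shows board corners at about (193,14), (441,67), (386,271), (174,233). The plate centre is near (322,178), the knob spans (173,147) to (214,150), and the ball is at (301,38).

```bash
python3 - <<'E'
import pickle;from h import *
s,d=pickle.load(open('f0.pkl','rb'))
A=d['scene'];B=d['side'];W=wristcam(d['wrist'],s)
C=[plane(W,u,v,.012) for u,v in [(193,14),(441,67),(386,271),(174,233)]]
for c in C:print(c)
x=((C[1]-C[0])+(C[2]-C[3]));yaw=np.arctan2(x[1],x[0]);y=(C[0]-C[3])+(C[1]-C[2]);print('yaw',yaw,np.arctan2(-y[0],y[1]),np.linalg.norm(x)/2,np.linalg.norm(y)/2)
a=red(A,(340,190,370,220));b=red(B,(285,205,315,230));w=red(W,(280,15,325,60))
ball,e=tri((A,*a[:2]),(B,*b[:2]),(W,*w[:2]));print('ball',ball,e)
# plate top center: centre of plate rim, z .082
print('plateW',plane(W,322,172,.082))
print('knobtri',tri((W,194,148),(A,240+335/4,165+72/4),(B,245+432/4,180+177/4)))
print('flangeEndTri',tri((W,174,147),(B,245+447/4,180+184/4)))
E
```

```text
[0.45281652 0.14561163 0.012     ]
[0.69343112 0.09819311 0.012     ]
[ 0.65118905 -0.12690707  0.012     ]
[ 0.40787133 -0.07913071  0.012     ]
yaw -0.1942311951588185 -0.1914436467164613 0.24660319814058562 0.22910691379364928
ball [0.56170158 0.10756359 0.12229632] [np.float64(0.0015832396549460444), np.float64(0.00015654224098919715), np.float64(0.001608775493534003)]
plateW [0.57566699 0.00754953 0.082     ]
knobtri (array([0.46251619, 0.02664513, 0.07487822]), [np.float64(0.0014882335784629545), np.float64(0.0004092650351133914), np.float64(0.0011458079897994553)])
flangeEndTri (array([0.44924043, 0.02957943, 0.07762662]), [np.float64(0.0016116079592947293), np.float64(0.0016116079592947948)])
```

Emit:
drive_tool(
  motion=[
    {"linear":[0.39,-0.19,0.0],"rotation":[0,0,-0.06],"hand":0},
    {"linear":[0.39,-0.19,0.0],"rotation":[0,0,-0.12],"hand":0},
    {"linear":[0.39,-0.19,0.0],"rotation":[0,0,-0.18],"hand":0},
    {"linear":[0.39,-0.19,0.15],"rotation":[0,0,-0.24],"hand":0},
    {"linear":[0.39,-0.19,0.15],"rotation":[0,0,-0.3],"hand":0},
    {"linear":[0.39,-0.19,0.15],"rotation":[0,0,-0.36],"hand":0},
    {"linear":[0.39,-0.19,0.15],"rotation":[0,0,-0.42],"hand":0},
    {"linear":[0.39,-0.19,0.15],"rotation":[0,0,-0.438],"hand":0},
    {"linear":[0.39,-0.19,0.15],"rotation":[0,0,-0.438],"hand":0},
    {"linear":[0.39,-0.19,0.15],"rotation":[0,0,-0.438],"hand":0},
  ],
)

```text
t: 1.4
tcp_pos: [0.5179, 0.117, 0.1862]
orientation: [[-0.981, 0.195, -0.0], [0.195, 0.981, -0.0], [0.0, -0.0, -1.0]]
wrist_force: [0.5, -0.4, -0.2]
grip_width: -0.0002
gripper_force: 0.0
```

```bash
python3 - <<'E'
from rig import robot
from h import *
s=robot.observe();f=robot.grab_frame("wrist");W=wristcam(f,s)
print(s['t'],s['tcp_pos'],s['orientation'],s['q'],s['wrist_force'])
cv2.imwrite("pics/w1.png",f["pixels"][:,:,::-1])
try:
    r=red(W,(0,0,640,400));print(r,plane(W,r[0],r[1],.121))
except Exception as e:print(e)
print('predicted knob px',proj(W,np.array([.463,.0268,.072])),'ball',proj(W,np.array([.5617,.1075,.122])))
E
```

```text
1.4 [0.51791299 0.11697738 0.18617924] [[-9.80902479e-01  1.94500040e-01 -2.47634693e-04]
 [ 1.94500049e-01  9.80902508e-01 -1.22392264e-05]
 [ 2.40524961e-04 -6.01704473e-05 -9.99999969e-01]] [ 9.10466279e-02  2.40246439e-01  1.67150962e+00  1.09564436e-05
  1.23008431e+00 -1.28400562e+00] [ 0.50421821 -0.42033992 -0.21379629]
(np.float64(608.1489361702128), np.float64(285.79716312056735), array([592, 273,  43,  35, 705], dtype=int32)) [0.61006323 0.30101174 0.121     ]
predicted knob px (np.float64(185.74380684441067), np.float64(142.82369623376758)) ball (np.float64(317.0290336464067), np.float64(273.68497987270365))
```

View pics/w1.png

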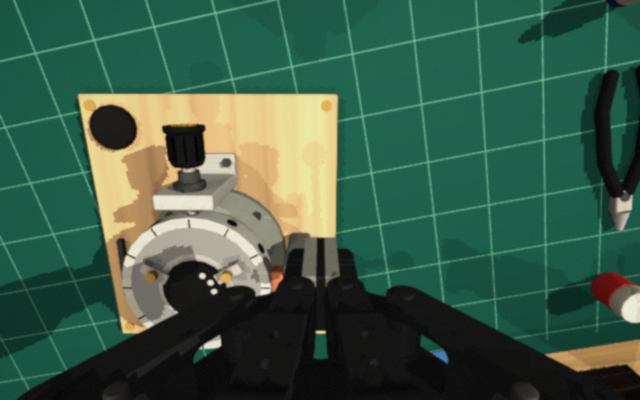

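The wrist view shows the knob grip at (186,147) against a predicted (186,143). The board edges line up with the image, so the yaw is right. Next: go down and push the ball.

Emit:
drive_tool(
  motion=[
    {"linear":[0,0,0.13],"rotation":[0,0,0],"hand":0},
    {"linear":[0,0,0.265],"rotation":[0,0,0],"hand":0},
    {"linear":[0,0,0.265],"rotation":[0,0,0],"hand":0},
    {"linear":[-0.05,0,0.265],"rotation":[0,0,0],"hand":0},
    {"linear":[-0.09,0,0.265],"rotation":[0,0,0],"hand":0},
    {"linear":[-0.13,0,0.265],"rotation":[0,0,0],"hand":0},
    {"linear":[-0.16,0,0.265],"rotation":[0,0,0],"hand":0},
    {"linear":[-0.19,0,0.265],"rotation":[0,0,0],"hand":0},
    {"linear":[-0.22,0,0.265],"rotation":[0,0,0],"hand":0},
    {"linear":[-0.25,0,0.265],"rotation":[0,0,0],"hand":0},
    {"linear":[-0.28,0,0.265],"rotation":[0,0,0],"hand":0},
    {"linear":[-0.3,0,0.265],"rotation":[0,0,0],"hand":0},
  ],
)

```text
t: 2.95
tcp_pos: [0.606, 0.0997, 0.1059]
orientation: [[-0.981, 0.194, -0.002], [0.194, 0.981, 0.0], [0.002, -0.0, -1.0]]
wrist_force: [-3.7, 0.6, -2.4]
grip_width: 0.0001
gripper_force: 1.7
```

Emit:
drive_tool(
  motion=[
    {"linear":[-0.012,0,0],"rotation":[0,0,0],"hand":0},
    {"linear":[-0.024,0,0],"rotation":[0,0,0],"hand":0},
    {"linear":[-0.024,0,0],"rotation":[0,0,0],"hand":0},
  ],
)

```text
t: 3.32
tcp_pos: [0.6134, 0.0982, 0.1066]
orientation: [[-0.981, 0.194, -0.0], [0.194, 0.981, 0.0], [0.0, 0.0, -1.0]]
wrist_force: [-2.1, 1.4, -2.3]
grip_width: 0.0
gripper_force: 1.7
```

```bash
python3 - <<'E'
from rig import robot
from h import *
for n,b in(("scene",(330,180,390,250)),("side",(260,190,330,250))):
    f=robot.grab_frame(n)
    try:
        r=red(f,b);print(n,r,ray(f,r[0],r[1]))
    except Exception as e:print(n,e)
    O=np.array([.573,.006,0])
    for c in(.9,1.05,1.2):
        a=c-.6;dx=np.array([.981,-.194,0]);dy=np.array([.194,.981,0])
        X=O+.099*dy+.075*np.sin(a)*dx+[0,0,.052+.075*np.cos(a)];print(c,proj(f,X))
E
```

```text
scene (np.float64(345.2985074626866), np.float64(228.52238805970148), array([11, 44,  9, 10, 67], dtype=int32)) (array([1.24213193, 0.09553132, 0.935751  ]), array([-0.59676796, -0.00359473, -0.80240581]))
0.9 (np.float64(349.05345708975017), np.float64(220.24279080370997))
1.05 (np.float64(347.78749907251955), np.float64(224.8552194481024))
1.2 (np.float64(346.56507489636545), np.float64(229.6473268029066))
side (np.float64(274.0), np.float64(208.5), array([12, 16,  5,  6, 24], dtype=int32)) (array([0.22769073, 0.75816301, 0.729457  ]), array([ 0.41390144, -0.66826819, -0.61814499]))
0.9 (np.float64(282.2075465582633), np.float64(209.54973424729678))
1.05 (np.float64(278.8460451969153), np.float64(209.30990623735556))
1.2 (np.float64(275.80873679603997), np.float64(209.68465614373105))
```

Emit:
drive_tool(
  motion=[
    {"linear":[-0.01,0,0],"rotation":[0,0,0],"hand":0},
    {"linear":[-0.016,0,0],"rotation":[0,0,0],"hand":0},
    {"linear":[-0.016,0,0],"rotation":[0,0,0],"hand":0},
  ],
)

```text
t: 3.8
tcp_pos: [0.6157, 0.0977, 0.1066]
orientation: [[-0.981, 0.194, -0.005], [0.194, 0.981, 0.001], [0.005, -0.0, -1.0]]
wrist_force: [-7.6, 1.9, -0.6]
grip_width: 0.0001
gripper_force: 4.1
```

The force rose and the tool stalled, so the lever is on its stop. I'll back off, rise, open and hover over the knob.

Emit:
drive_tool(
  motion=[
    {"linear":[0.08,0,0],"rotation":[0,0,0],"hand":0},
    {"linear":[0.12,0,-0.15],"rotation":[0,0,0],"hand":0},
    {"linear":[0.2,-0.1,-0.28],"rotation":[0,0,0],"hand":0.3},
    {"linear":[0.35,-0.2,-0.28],"rotation":[0,0,0],"hand":0.7},
    {"linear":[0.46,-0.33,-0.28],"rotation":[0,0,0],"hand":0.7},
    {"linear":[0.46,-0.33,-0.28],"rotation":[0,0,0],"hand":0.7},
    {"linear":[0.46,-0.33,-0.28],"rotation":[0,0,0],"hand":0.7},
    {"linear":[0.46,-0.33,-0.28],"rotation":[0,0,0],"hand":0.7},
  ],
)

```text
t: 4.8
tcp_pos: [0.4656, 0.0269, 0.1914]
orientation: [[-0.981, 0.193, 0.003], [0.193, 0.981, -0.0], [-0.003, 0.0, -1.0]]
wrist_force: [1.0, -0.7, -0.3]
grip_width: 0.0599
gripper_force: 0.0
```

```bash
python3 - <<'E'
from rig import robot
from h import *
import pickle
s=robot.observe();f=robot.grab_frame("wrist");W=wristcam(f,s)
print(s['t'],s['tcp_pos'],s['grip_width'])
S=robot.grab_frame("scene");D=robot.grab_frame("side");pickle.dump((s,W,S,D),open('f2.pkl','wb'))
r=red(S,(330,180,390,250));q=red(D,(260,190,330,250));print(r,q,tri((S,*r[:2]),(D,*q[:2])))
cv2.imwrite("pics/w2.png",f["pixels"][:,:,::-1])
for a in(-.142,-.128,-.124,-.1,-.08):print(a,proj(W,np.array([.573+a*.981,.006-a*.194,.072])))
E
```

```text
4.8 [0.46564311 0.02693755 0.19136615] 0.05986692563184209
(np.float64(345.1194029850746), np.float64(229.65671641791045), array([11, 45,  9, 10, 67], dtype=int32)) (np.float64(275.01666666666665), np.float64(207.38333333333333), array([11, 14,  9,  8, 60], dtype=int32)) (array([0.63712645, 0.09182908, 0.11771605]), [np.float64(0.00021102978595480165), np.float64(0.00021102978595496601)])
-0.142 (np.float64(318.804130410747), np.float64(146.28612902236856))
-0.128 (np.float64(318.8040695469404), np.float64(164.29972311496462))
-0.124 (np.float64(318.80405248924984), np.float64(169.3482130297754))
-0.1 (np.float64(318.8039531068929), np.float64(198.76197367501481))
-0.08 (np.float64(318.80387398064323), np.float64(222.18062300175006))
```

View pics/w2.png

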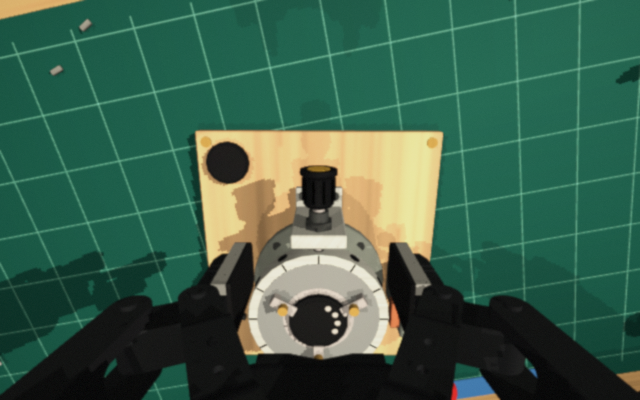

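The wrist view shows the knob centred at column 319. The flange is at rows 166–174, and the grip runs from about row 175 to 207.

```bash
python3 - <<'E'
import pickle;from h import *
s,W,S,D=pickle.load(open('f2.pkl','rb'))
g=W['pixels'].mean(2)
print(np.round(g[160:216,314:324].mean(1)).astype(int))
print('row185',np.round(g[190,295:345]).astype(int), np.round(g[171,295:345]).astype(int))
R=np.array(s['orientation'])
for u,v,z in((319,166,.072),(319,174,.087),(319,175,.0845),(319,207,.0845)):
    X=plane(W,u,v,z);print(u,v,X,(R.T@(X-s['tcp_pos'])))
E
```

```text
[186 185 186 185 173 120  90  93  96  99  99  68  33  24  25  25  25  22
  18  15  17  20  20  20  20  20  19  19  19  19  18  19  18  19  19  21
  20  20  21  20  21  21  20  21  23  24  22  19  35  88 142 149 109  71
  68  73]
row185 [136 169 197 203 201 186 134  59  11   4   6   9  13  17  15  14  12   8
   6   5  15  22  25  27  24  22  21  14   4  10  16  20  23  21  21  19
  11   7  13  48 124 190 205 207 213 221 209 175 162 166] [186 186 184 173 133  60  16  12  12  11  13  12  16  19  27  36  47  54
  61  60  64  66  70  71  71  70  70  69  70  64  52  45  42  34  27  16
  17  17  18  16  21  44 112 171 187 189 185 186 188 191]
319 166 [0.44877921 0.03072077 0.072     ] [0.01763673 0.00042088 0.11931367]
319 174 [0.45160341 0.03020789 0.087     ] [0.01472145 0.00046735 0.1043224 ]
319 175 [0.45292443 0.02993935 0.0845    ] [0.01338098 0.00045817 0.10682645]
319 207 [0.47760685 0.02506246 0.0845    ] [-0.01177851  0.00043844  0.10690228]
```

Emit:
drive_tool(
  motion=[
    {"linear":[0,0,0.15],"rotation":[0,0,0],"hand":0.7},
    {"linear":[0,0,0.3],"rotation":[0,0,0],"hand":0.7},
    {"linear":[0,0,0.4],"rotation":[0,0,0],"hand":0.7},
    {"linear":[0,0,0.47],"rotation":[0,0,0],"hand":0.7},
    {"linear":[0,0,0.47],"rotation":[0,0,0],"hand":0.7},
    {"linear":[0,0,0.47],"rotation":[0,0,0],"hand":0.7},
  ],
)

```text
t: 5.7
tcp_pos: [0.4646, 0.0269, 0.0503]
orientation: [[-0.981, 0.193, 0.001], [0.193, 0.981, -0.0], [-0.001, 0.0, -1.0]]
wrist_force: [0.1, 0.5, -1.0]
grip_width: 0.0598
gripper_force: 0.0
```

Emit:
drive_tool(
  motion=[
    {"linear":[-0.003,0.001,0],"rotation":[0,0,0],"hand":0.7},
    {"linear":[-0.003,0.001,0],"rotation":[0,0,0],"hand":0},
    {"linear":[-0.003,0.001,0],"rotation":[0,0,0],"hand":0},
    {"linear":[-0.003,0.001,0],"rotation":[0,0,0],"hand":0},
    {"linear":[-0.003,0.001,0],"rotation":[0,0,0],"hand":0},
    {"linear":[-0.003,0.001,0],"rotation":[0,0,0],"hand":0},
  ],
)

```text
t: 6.45
tcp_pos: [0.4645, 0.0258, 0.0506]
orientation: [[-0.981, 0.193, 0.0], [0.193, 0.981, -0.002], [-0.001, -0.002, -1.0]]
wrist_force: [-1.3, -3.7, 4.9]
grip_width: 0.0244
gripper_force: 49.5
```

Emit:
drive_tool(
  motion=[
    {"linear":[0.01,0,0],"rotation":[0,0,0],"hand":0},
    {"linear":[0.02,0,0],"rotation":[0,0,0],"hand":0},
    {"linear":[0.03,0,0],"rotation":[0,0,0],"hand":0},
    {"linear":[0.03,0,0],"rotation":[0,0,0],"hand":0},
    {"linear":[0.03,0,0],"rotation":[0,0,0],"hand":0},
  ],
)

```text
t: 7.08
tcp_pos: [0.4607, 0.0266, 0.051]
orientation: [[-0.981, 0.192, 0.01], [0.192, 0.981, -0.004], [-0.011, -0.002, -1.0]]
wrist_force: [6.9, -7.7, -2.3]
grip_width: 0.0241
gripper_force: 52.0
```

Emit:
drive_tool(
  motion=[
    {"linear":[0.01,0,0],"rotation":[0,0,0],"hand":0},
    {"linear":[0.02,0,0],"rotation":[0,0,0],"hand":0},
    {"linear":[0.02,0,0],"rotation":[0,0,0],"hand":0},
    {"linear":[0.02,0,0],"rotation":[0,0,0],"hand":0},
  ],
)

```text
t: 7.58
tcp_pos: [0.4563, 0.0275, 0.0511]
orientation: [[-0.981, 0.192, 0.013], [0.192, 0.981, -0.004], [-0.014, -0.002, -1.0]]
wrist_force: [9.5, -8.0, -4.2]
grip_width: 0.0245
gripper_force: 52.8
```

Emit:
drive_tool(
  motion=[
    {"linear":[0.01,-0.003,0],"rotation":[0,0,0],"hand":0},
    {"linear":[0.018,-0.005,0],"rotation":[0,0,0],"hand":0},
    {"linear":[0.018,-0.005,0],"rotation":[0,0,0],"hand":0},
    {"linear":[0.018,-0.005,0],"rotation":[0,0,0],"hand":0},
  ],
)

```text
t: 8.07
tcp_pos: [0.4529, 0.028, 0.0513]
orientation: [[-0.981, 0.193, 0.018], [0.193, 0.981, -0.002], [-0.018, 0.001, -1.0]]
wrist_force: [12.2, -3.3, -8.3]
grip_width: 0.0242
gripper_force: 54.0
```

Emit:
drive_tool(
  motion=[
    {"linear":[0.01,0,0],"rotation":[0,0,0],"hand":0},
    {"linear":[0.02,0,0],"rotation":[0,0,0],"hand":0},
    {"linear":[0.02,0,0],"rotation":[0,0,0],"hand":0},
    {"linear":[0.02,0,0],"rotation":[0,0,0],"hand":0},
  ],
)

```text
t: 8.57
tcp_pos: [0.453, 0.0281, 0.0519]
orientation: [[-0.981, 0.193, 0.029], [0.193, 0.981, -0.004], [-0.029, 0.001, -1.0]]
wrist_force: [22.7, -5.8, -17.9]
grip_width: 0.0246
gripper_force: 57.2
```

```bash
python3 - <<'E'
from rig import robot
from h import *
s=robot.observe();f=robot.grab_frame("wrist");W=wristcam(f,s)
print(s['t'],s['tcp_pos'],s['wrist_force'],s['gripper_force'])
S=robot.grab_frame("scene");D=robot.grab_frame("side")
r=red(S,(330,180,390,250));q=red(D,(260,190,330,250));print(r,q,tri((S,*r[:2]),(D,*q[:2])))
c=cv2.resize(f['pixels'][80:300,200:440],None,fx=2.4,fy=2.4,interpolation=2)
cv2.imwrite("pics/w3.png",c[:,:,::-1])
E
```

```text
8.575 [0.45301432 0.02805143 0.05192502] [ 22.6788282   -5.77962649 -17.91676228] 57.22856831504032
(np.float64(345.1363636363636), np.float64(229.5909090909091), array([11, 45,  9, 10, 66], dtype=int32)) (np.float64(275.0163934426229), np.float64(207.31147540983608), array([11, 13,  9,  9, 61], dtype=int32)) (array([0.63710618, 0.09185051, 0.11795008]), [np.float64(0.00020362606350151152), np.float64(0.000203626063501524)])
```

View pics/w3.png

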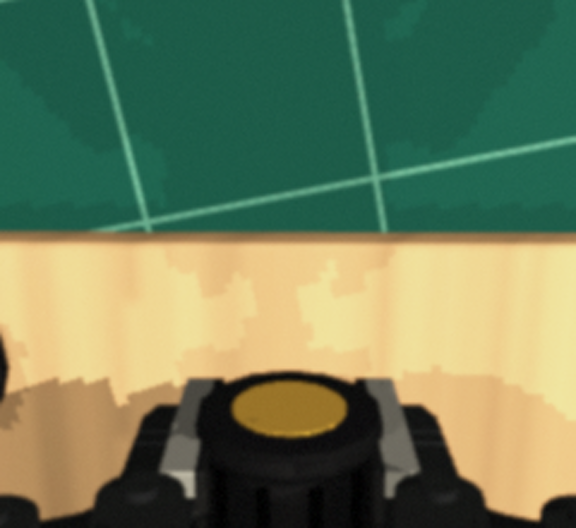

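The pads grip the knob just behind its flange. The tool stopped and the pull jumped to 23 N, so the plunger is on its stop; the lever is still over. I'll hold briefly and check that nothing drifts.

Emit:
drive_tool(
  motion=[
    {"linear":[0,0,0],"rotation":[0,0,0],"hand":0},
    {"linear":[0,0,0],"rotation":[0,0,0],"hand":0},
    {"linear":[0,0,0],"rotation":[0,0,0],"hand":0},
    {"linear":[0,0,0],"rotation":[0,0,0],"hand":0},
    {"linear":[0,0,0],"rotation":[0,0,0],"hand":0},
    {"linear":[0,0,0],"rotation":[0,0,0],"hand":0},
  ],
)

```text
t: 9.48
tcp_pos: [0.453, 0.028, 0.0519]
orientation: [[-0.981, 0.193, 0.029], [0.193, 0.981, -0.004], [-0.029, 0.001, -1.0]]
wrist_force: [22.0, -6.4, -17.6]
grip_width: 0.0244
gripper_force: 57.2
```

```bash
python3 -c "
from rig import robot
print(robot.sign_off())"
```

```text
the job is handed in; nothing more can be done
None
```

I threw the clamp lever over to its free stop, then pulled the plunger back until it stopped moving. I handed the job in with the fingers still holding the knob (about 57 N grip, 22 N pull); no verdict was reported back.

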